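Set a bench jaw gauge to its red mark with the knurled wheel

ROBOT

A 6-joint arm with a two-finger parallel gripper is mounted at the origin on the work surface. World frame = base frame: x ahead of the robot, y to its left, z up, the work surface at z = 0. Lengths are in m, angles in rad, forces in N, time in s.
With the tool pointing down it reaches from about 0.35 to 0.775 m from the base axis. Payload 5.5 kg.
Tool frame: the origin (TCP) lies between the finger pads; the fingertips stand 19 mm ahead of it and the grasp point (between the pads) is the TCP; z points along the fingers, x is the direction in which the jaws open and shut, and the axes are right-handed (so a half turn about z gives the same grasp; the last joint's range is limited). The gripper opens to 85 mm and grips with 20 to 120 N. Pads are 22 mm wide; open, the fingers measure 114 mm over their backs; the gripper's body (76 mm by 85 mm) begins 54 mm behind the grasp point. The pads swing forward as they close: fully open they stand 13 mm farther back than shut.
Start: joints at [1.134, 0.313, 0.046, 1.304, 0, 1.431], TCP at [0.168, 0.55, 0.221] pointing down, gripper open.
Joint ranges: [-2.76, 2.76], [-0.86, 1.69], [-1.03, 1.26], [-2.2, 2.34], [-1.47, 1.5], [-3.14, 3.14]. Speed limits (rad/s): [2.57, 2.57, 3.14, 3.14, 3.14, 3.14].

INTERFACE

Orientations are given as a unit quaternion [w, x, y, z].
In Python, from workcell import env gives the robot as it stands. The module is installed in compiled form; this text tells all that it offers.
- The arm moves only by the tool carry_out, never from a script. Its argument "steps" is a list of rows, each a list of 7 numbers: the gripper command: -1 is shut, 1 is fully open, values between are in proportion, then the shift along the tool's x, y, z in m, then the turn, a rotation vector about the tool's x, y, z in rad. A call has 1 to 20 rows; each row shifts and turns the commanded pose from where the row before left it, along the tool's axes as they then stand; what a row does not reach is not made up. A row lasts 1/8 s, in which the tool goes at most 62.5 mm and 10.7 degrees, less where a joint would pass 70% of its speed; a pose out of reach is approached as far as the arm can. A call with a gripper value outside its range is refused whole. The fingers move at their own pace and stop on an object; "grip_force" is the grip in N (left out, the last holds). Time passes only in rows, so rows that do not move let the fingers close. It gives the time, the measured TCP pose, the force and the opening at its end, in the units of the state.
- env.get_state(): the state, without advancing time (a new reading comes with each control period).
- env.read_camera(name): name is "side" or "top"; returns a dict with "color" (480x640x3 uint8, red, green, blue), "K" (3x3 intrinsics, pixels), "R" (3x3) and "t" (3): a world point X has camera coordinates R X + t. Camera axes: x right, y down, z forward; pixel columns grow to the right and rows downward; lengths in m; the calibration is good to about 2 mm. A picture is of the moment at which its call begins. There is no depth.
- env.hand_in(): hands the job in, once; it reports no verdict.
The state is a dict: "clock": time; "joint_pos": joint angles; "qvel": joint speeds; "tau": joint torques, N m; "tcp_pos": TCP position; "orientation": TCP orientation; "wrist_force": force on the tool from outside, world axes, zero at the start; "ft_torque": the same for the moment, N m; "finger_gap": finger opening in m.
Only numpy, scipy, OpenCV 4.12 (cv2) and the standard library are available. Lean on these libraries where they do the work, as an engineer would, in place of code of your own. Each camera call takes 0.05 s, during which the arm holds its last target. There are 200 camera calls.

TASK

Set the blue jaw gauge for checking the jars: with a fingertip on top of the knurled brass wheel, roll it, stroke after stroke, so that the gap between the jaws closes until the black pointer of the sliding jaw stands level with the red mark, within the mark's width. Press the wheel only lightly, never push the jaw itself, leave the jars and other things around it standing where they are, and finish with the hand clear.

Things in the scene. Friction and masses are not known exactly. Their poses are not given: they have to be found in the camera images.
- gauge: Blue jaw gauge, bolted down: base plate 180 x 270 mm (along its x and y), 20 mm thick. Origin under the plate's centre, on the table; z up; y is the direction in which the sliding jaw moves to close; -x is the wheel side, nearest the robot, +x the side with the white scale strip. A fixed steel jaw (top 64 mm above the table) stands at local y = 55 to 80 mm, x = -15 to 31 mm.
- wheel_centre (a point): Centre of the knurled brass wheel: radius 32 mm, 20 mm wide, axle along the gauge's x, at local (-50, -50, 54) mm of the gauge, so its top is 86 mm above the table. Two grey cheeks beside it reach up to 74 mm above the table; only the wheel's top stands out. Moving the wheel's top towards the gauge's +y closes the jaws, towards -y opens them. It turns easily (about 1 N at the rim) and stays where it is left. One rib of the knurl is white.
- wheel (a joint): Turn of the wheel in rad, growing as the jaws close; geared to the jaw: 1 rad (32 mm along the rim) moves the jaw 15 mm.
- jaw (a joint): Travel of the sliding jaw in m, growing towards the gauge's +y as the gap closes; 0 fully open (gap 102.5 mm), 0.075 at its stop. It is to be moved by the wheel only.
- pointer (a point): Tip of the black pointer bar (4 mm wide) of the sliding steel jaw, 30 mm above the table, at the near edge of the red mark's track; it moves with the jaw, which is a block 46 x 25 mm with its top 67 mm above the table, its centre 40 mm from the tip towards the gauge's -x.
- mark_centre (a point): Centre of the top of the red mark, a fixed bar 7 mm wide (along the gauge's y) and 22 mm long on the white scale strip, 27 mm above the table. The pointer is to end at the same place along the gauge's y, to within half the mark's width.
- jar_a_mid (a point): Middle of a loose red jar with a white cap, 52 mm across, 85 mm high, standing beside the gauge; leave it alone.
- jar_b_mid (a point): Middle of a second such jar; leave it alone.
- jar_c_mid (a point): Middle of a third such jar; leave it alone.
- block_mid (a point): Centre of a loose dark steel block, 30 mm cube, lying on the gauge's base plate on the wheel side; leave it alone.
- tape_mid (a point): Centre of a loose yellow ring (tape reel), 90 mm across, 24 mm high, lying beyond the gauge; leave it alone.
- driver_grip (a point): Grip of a loose orange screwdriver lying beyond the gauge; leave it alone.
- can_mid (a point): Middle of a loose black can, 60 mm across, 100 mm high, beside the gauge; leave it alone.

How it is judged:
On the way:
1. a finger is on the knurled wheel, the pointer still short of the mark (contact force between the fingers and wheel above 0.5 N and y of pointer in the frame of mark_centre below -0.0045 m), for 0.1 s.
At the end, for the whole second after the job is handed in: The pointer tip is within 3.5 mm of the red mark's centre along the gauge's y (within the mark's width), the jaw is at rest, and no jar, can, block, reel or screwdriver is more than 15 mm from where it was (y of pointer in the frame of mark_centre between -0.0035 and 0.0035 m and velocity of joint jaw between -0.002 and 0.002 m/s and distance of each of jar_a_mid, jar_b_mid, jar_c_mid, block_mid, tape_mid, driver_grip, can_mid from where it was at the start of the episode below 0.015 m); the robot touches nothing.
It fails at once if the sliding jaw itself is pushed (over 1 N) (contact force between the arm and jaw above 1 N).
It fails at once if the sliding jaw itself is pushed by the fingers (over 1 N) (contact force between the fingers and jaw above 1 N).
It fails at once if the wheel is pressed or squeezed with more than 60 N (contact force between the fingers and wheel above 60 N).
It fails at once if a bystander is moved or lifted by more than 15 mm (distance of any of jar_a_mid, jar_b_mid, jar_c_mid, block_mid, tape_mid, driver_grip, can_mid from where it was at the start of the episode above 0.015 m).
It also fails if it takes over 42 s, if anything falls off the work surface, if the arm or the gripper's body presses on something with over 40 N, if the wrist force passes 120 N, or if a joint passes its speed limit or range.

## Working session

There is one attempt and no reset: what is moved stays moved. The work goes in short steps, Python scripts to look and compute and a tool call to move; the robot and the scene stay as the last step left them, time stands still between calls to the robot, and variables do not carry over. Pictures are saved under pics/ and viewed, about 8 in all and at most 12, crops included, and the job is handed in when it is done.

Besides the shell and the picture viewer there is one more tool, called in YAML: its name, and indented under it one key for each argument. carry_out: Moves the arm, as the interface text tells. Its arguments: {"type":"object","properties":{"steps":{"type":"array","items":{"type":"array","items":{"type":"number"}}},"grip_force":{"type":"number"}},"required":["steps"]}

```bash
mkdir -p pics; cat > h.py <<'E'
import numpy as np, cv2
from workcell import env
def ray(c,uv,z):
    d=c["R"].T@np.linalg.solve(c["K"],[uv[0],uv[1],1.]); o=-c["R"].T@c["t"]
    return o+d*(z-o[2])/d[2]
def proj(c,X):
    p=c["K"]@(c["R"]@np.array(X)+c["t"]); return p[:2]/p[2]
def save(c,n): cv2.imwrite("pics/"+n,c["color"][:,:,::-1])
E
python3 - <<'E'
from h import *
for n in("top","side"):
    c=env.read_camera(n); save(c,n+"0.png"); np.savez(n+"0.npz",**c); print(n,-c["R"].T@c["t"],c["K"][0,0])
s=env.get_state();print(s)
E
```

```text
top [0.44441908 0.02574457 0.9521736 ] 584.2762535053425
side [0.24834424 0.3713203  0.60992744] 469.9076972338132
{'clock': 0.1, 'joint_pos': array([ 1.13437920e+00,  3.13956169e-01,  4.50956173e-02,  1.30358147e+00,
       -1.37544842e-05,  1.43119158e+00]), 'qvel': array([ 0.00123628, -0.0008772 ,  0.00225597, -0.00105691, -0.00123695,
       -0.00173666]), 'tau': array([ 2.94290170e-03, -4.81727314e+01,  2.99242920e+01,  1.28238936e-02,
       -3.89845195e-05, -3.32639239e-06]), 'tcp_pos': array([0.16799071, 0.5494291 , 0.22038172]), 'orientation': array([ 3.98648717e-04,  8.03888231e-01,  5.94779821e-01, -7.19861215e-04]), 'wrist_force': array([0.19011773, 0.89854443, 0.24023161]), 'ft_torque': array([-0.03998171,  0.02475895, -0.02280522]), 'finger_gap': 0.0852719934645986}
```

View pics/top0.png

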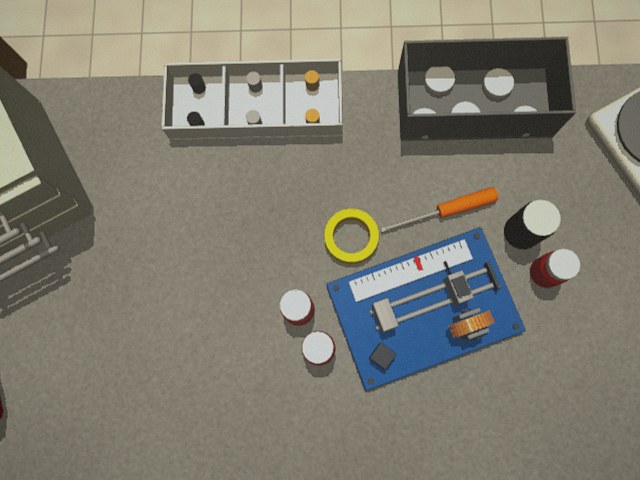

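View pics/side0.png

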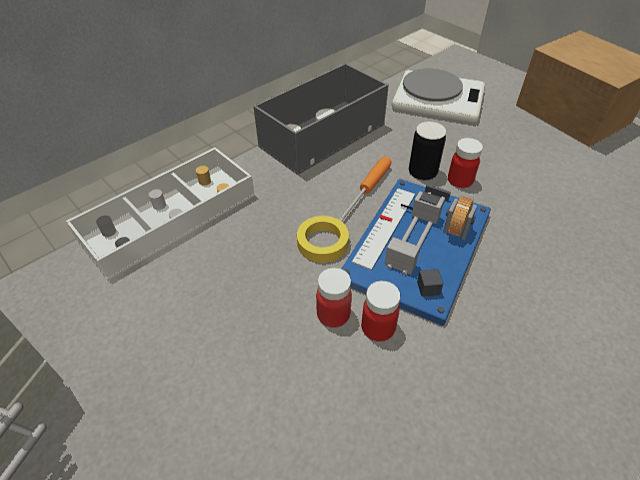

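The top view shows the blue gauge with plate corners near (329,284), (478,229), (524,328) and (368,390), and the wheel at (472,323). The pointer is at (447,266), the red mark at (418,263), and closing moves to the left (+y). In the side view the wheel is at (460,216) and the mark at (386,218). Next I'll measure the gauge.

```bash
cat >> h.py <<'E'
def gauge(c):
    hsv=cv2.cvtColor(c["color"],cv2.COLOR_RGB2HSV)
    m=cv2.inRange(hsv,(100,120,60),(125,255,255))
    m=cv2.morphologyEx(m,cv2.MORPH_OPEN,np.ones((3,3)))
    cn=cv2.findContours(m,0,2)[0]; cn=np.vstack([k for k in cn if cv2.contourArea(k)>30])
    P=np.array([ray(c,p[0],.02)[:2] for p in cv2.convexHull(cn)])
    r=cv2.minAreaRect((P*1000).astype(np.float32)); b=cv2.boxPoints(r)/1000
    ctr=b.mean(0); e=[b[1]-b[0],b[2]-b[1]]; L=max(e,key=np.linalg.norm); y=L/np.linalg.norm(L)
    if y[1]<0: y=-y
    x=np.array([y[1],-y[0]])
    return ctr,x,y,np.array(r[1])
def red(c,ctr,x,y):
    hsv=cv2.cvtColor(c["color"],cv2.COLOR_RGB2HSV)
    m=cv2.inRange(hsv,(0,150,90),(8,255,255))|cv2.inRange(hsv,(172,150,90),(180,255,255))
    out=[]
    for k in cv2.findContours(m,0,1)[0]:
        mm=np.zeros_like(m); cv2.drawContours(mm,[k],-1,1,-1); v,u=np.nonzero(mm&(m>0))
        if len(u)<8: continue
        q=ray(c,(u.mean(),v.mean()),.027)[:2]-ctr
        if abs(q@x)<.09 and abs(q@y)<.13: out.append((len(u),round(u.mean(),1),round(v.mean(),1),q@x,q@y))
    return out
E
python3 - <<'E'
from h import *
for n in("top","side"):
    c=dict(np.load(n+"0.npz")); g=gauge(c); ctr,x,y,s=g
    print(n,ctr,"y",y,np.degrees(np.arctan2(y[1],y[0])),s); print(red(c,ctr,x,y))
    w=ctr-.05*x-.05*y; print("wheel",w, "px",proj(c,[*w,.086]))
    if n=="top":
        T=c
        for nm,uv,z in(("pointer",(446,265),.03),("block",(383,356),.05),("jarR",(565,263),.085),("jarnear",(318,347),.085)):
            q=ray(c,uv,z)[:2]; print(nm,q,(q-ctr)@x,(q-ctr)@y)
im=T["color"][220:400,320:540,::-1]; cv2.imwrite("pics/crop0.png",cv2.resize(im,None,fx=3.6,fy=3.3,interpolation=2))
E
```

```text
top [ 0.5318627  -0.11486991] y [-0.3329941   0.94292897] 109.45061 [177.8802948  268.53707886]
[(52, np.float64(417.8), np.float64(262.8), np.float64(0.06826025396509783), np.float64(-0.015669292845011017))]
wheel [ 0.50136596 -0.17866607] px [475.56621576 322.5626541 ]
pointer [ 0.59663969 -0.15094823] 0.04906625808508541 -0.05558965565088702
block [ 0.45532182 -0.04477427] -0.04883115729467537 0.0915828567954848
jarR [ 0.58771466 -0.31669954] -0.014543622336771048 -0.20890939259870087
jarnear [0.46898787 0.05246366] -0.0035653816148800877 0.17872060552340358
side [ 0.5317625  -0.10935294] y [-0.3329212   0.94295466] 109.446175 [178.57556152 278.80944824]
[(38, np.float64(385.3), np.float64(217.6), np.float64(0.06877970115750676), np.float64(-0.02116596928676155))]
wheel [ 0.5012608  -0.17314674] px [463.57794029 204.45052521]
```

View pics/crop0.png

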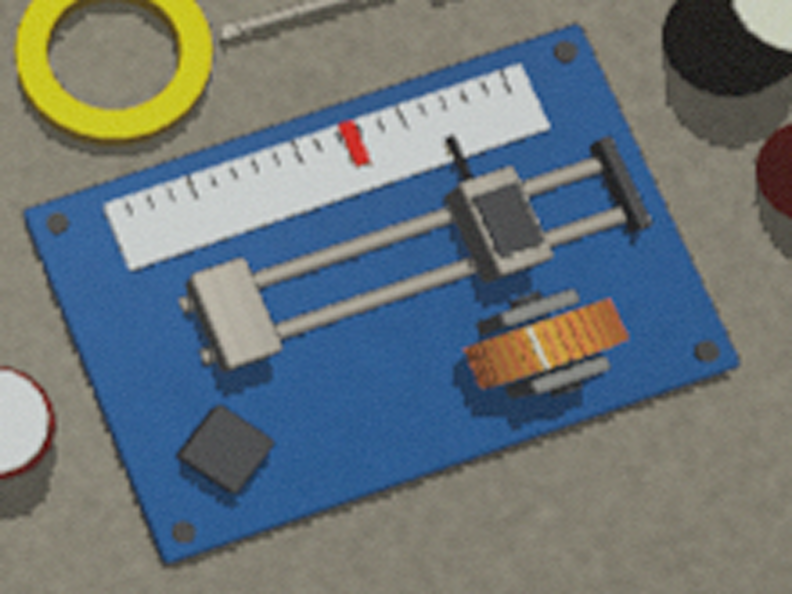

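The crop shows the mark at about (418,263) and the pointer tip at about (445,262), with the wheel silhouette centred at u≈472. That agrees with the projected wheel centre, so I'll start the approach with the gripper shutting.

carry_out:
  steps:
    - [-1,-0.02375,0.042,0,0,0,0]
    - [-1,-0.02375,0.042,0,0,0,0]
    - [-1,-0.02375,0.042,0,0,0,0]
    - [-1,-0.02375,0.042,0,0,0,0]
    - [-1,-0.02375,0.042,0,0,0,0]
    - [-1,-0.02375,0.042,0,0,0,0]
    - [-1,-0.02375,0.042,0,0,0,0]
    - [-1,-0.02375,0.042,0,0,0,0]
    - [-1,-0.02375,0.042,0,0,0,0]
    - [-1,-0.02375,0.042,0,0,0,0]
    - [-1,-0.0463,0.0148,0,0,0,0]
    - [-1,-0.0463,0.0148,0,0,0,0]
    - [-1,-0.0463,0.0148,0,0,0,0]
    - [-1,-0.0463,0.0148,0,0,0,0]
    - [-1,-0.0463,0.0148,0,0,0,0]
    - [-1,-0.0463,0.0148,0,0,0,0]
    - [-1,-0.0463,0.0148,0,0,0,0]
    - [-1,-0.0463,0.0148,0,0,0,0]
  grip_force: 20

```text
clock: 2.35
tcp_pos: [0.5049, -0.1904, 0.2208]
orientation: [-0.0, 0.804, 0.595, -0.0]
wrist_force: [0.5, -0.1, 1.1]
finger_gap: -0.0001
```

carry_out:
  steps:
    - [-1,0,0,0,0,0,-0.159]
    - [-1,0,0,0,0,0,-0.159]
    - [-1,0,0,0,0,0,-0.159]
    - [-1,0,0,0,0,0,-0.159]
    - [-1,0,0,0,0,0,0]
    - [-1,0,0,0,0,0,0]

```text
clock: 3.1
tcp_pos: [0.5051, -0.1888, 0.2209]
orientation: [-0.0, 0.579, 0.816, 0.0]
wrist_force: [0.5, 0.2, -0.2]
finger_gap: -0.0001
```

```bash
cat >> h.py <<'E'
def rel():
    from scipy.spatial.transform import Rotation as Ro
    s=env.get_state(); T=dict(np.load("top0.npz")); ctr,x,y,_=gauge(T)
    d=s["tcp_pos"][:2]-(ctr-.05*x-.05*y); q=s["orientation"]; M=Ro.from_quat([*q[1:],q[0]]).as_matrix()
    print("t",s["clock"],"tcp",s["tcp_pos"].round(4),"rel wheel gx,gy",(d@x).round(4),(d@y).round(4),"gap",round(s["finger_gap"],4),"F",s["wrist_force"].round(2))
    print("toolx",M[:,0].round(3),"z",M[:,2].round(3),"gy",y.round(3))
E
python3 - <<'E'
from h import *
rel()
c=env.read_camera("top"); save(c,"top1.png")
E
```

```text
t 3.1 tcp [ 0.5051 -0.1888  0.2209] rel wheel gx,gy 0.0002 -0.0108 gap -0.0001 F [ 0.54  0.21 -0.18]
toolx [-0.33   0.944  0.   ] z [-0.  0. -1.] gy [-0.333  0.943]
```

View pics/top1.png

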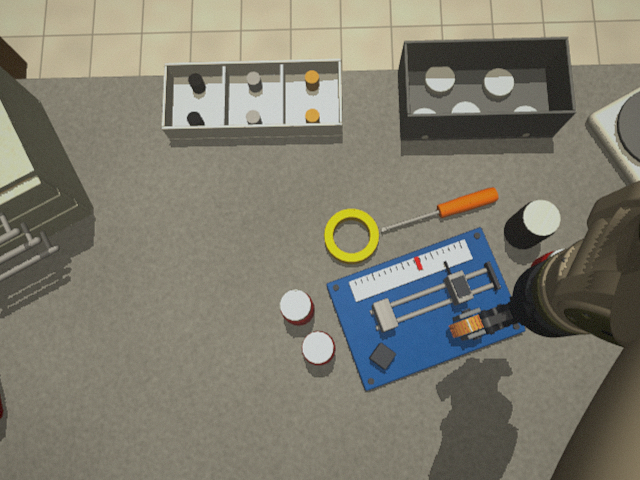

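The arm covers neither the pointer (446,265) nor the mark (418,263) in this view, and the shut fingers are over the right part of the wheel. Next I'll descend.

carry_out:
  steps:
    - [-1,0,0,0.03,0,0,0]
    - [-1,0,0,0.03,0,0,0]
    - [-1,0,0,0.025,0,0,0]
    - [-1,0,0,0.01,0,0,0]
    - [-1,0,0,0.005,0,0,0]
    - [-1,0,0,0.005,0,0,0]
    - [-1,0,0,0.003,0,0,0]
    - [-1,0,0,0,0,0,0]

```text
clock: 4.15
tcp_pos: [0.5054, -0.189, 0.1134]
orientation: [0.0, 0.578, 0.816, 0.0]
wrist_force: [0.9, -0.1, -0.4]
finger_gap: -0.0004
```

carry_out:
  steps:
    - [-1,0,0,0.002,0,0,0]
    - [-1,0,0,0.002,0,0,0]
    - [-1,0,0,0,0,0,0]

```text
clock: 4.53
tcp_pos: [0.5052, -0.1888, 0.109]
orientation: [-0.0, 0.578, 0.816, 0.0]
wrist_force: [-0.7, 0.3, 0.2]
finger_gap: 0.0001
```

carry_out:
  steps:
    - [-1,0,0,0.0015,0,0,0]
    - [-1,0,0,0.0015,0,0,0]
    - [-1,0,0,0,0,0,0]

```text
clock: 4.9
tcp_pos: [0.5052, -0.1888, 0.106]
orientation: [-0.0, 0.578, 0.816, 0.0]
wrist_force: [0.5, 0.1, 0.7]
finger_gap: 0.0
```

carry_out:
  steps:
    - [-1,0,0,0.001,0,0,0]
    - [-1,0,0,0,0,0,0]

```text
clock: 5.15
tcp_pos: [0.5052, -0.1888, 0.1051]
orientation: [-0.0, 0.578, 0.816, 0.0]
wrist_force: [-0.2, -0.1, -0.2]
finger_gap: -0.0
```

carry_out:
  steps:
    - [-1,0,0,0.001,0,0,0]
    - [-1,0,0,0,0,0,0]

```text
clock: 5.4
tcp_pos: [0.5052, -0.1888, 0.1041]
orientation: [-0.0, 0.578, 0.816, 0.0]
wrist_force: [-0.6, 0.4, 0.2]
finger_gap: -0.0003
```

carry_out:
  steps:
    - [-1,0,0,0.001,0,0,0]
    - [-1,0,0,0,0,0,0]

```text
clock: 5.65
tcp_pos: [0.5052, -0.1888, 0.1031]
orientation: [-0.0, 0.578, 0.816, 0.0]
wrist_force: [0.3, 0.5, -0.8]
finger_gap: 0.0
```

carry_out:
  steps:
    - [-1,0,0,0.001,0,0,0]
    - [-1,0,0,0,0,0,0]

```text
clock: 5.9
tcp_pos: [0.5052, -0.1888, 0.1021]
orientation: [-0.0, 0.578, 0.816, 0.0]
wrist_force: [-0.4, 0.0, -0.0]
finger_gap: 0.0
```

carry_out:
  steps:
    - [-1,0,0,0.001,0,0,0]
    - [-1,0,0,0,0,0,0]

```text
clock: 6.15
tcp_pos: [0.5052, -0.1888, 0.1011]
orientation: [-0.0, 0.578, 0.816, 0.0]
wrist_force: [-0.0, -0.1, 0.2]
finger_gap: 0.0001
```

```bash
python3 - <<'E'
from h import *
rel()
c=env.read_camera("side"); a=c["color"][130:290,380:540]
t=env.read_camera("top")["color"][260:380,420:540]
im=np.hstack([cv2.resize(a,(400,400),interpolation=2),cv2.resize(t,(400,400),interpolation=2)])
cv2.imwrite("pics/c2.png",im[:,:,::-1])
E
```

```text
t 6.15 tcp [ 0.5052 -0.1888  0.1011] rel wheel gx,gy 0.0002 -0.0109 gap 0.0001 F [-0.04 -0.11  0.18]
toolx [-0.333  0.943  0.   ] z [-0.  0. -1.] gy [-0.333  0.943]
```

View pics/c2.png

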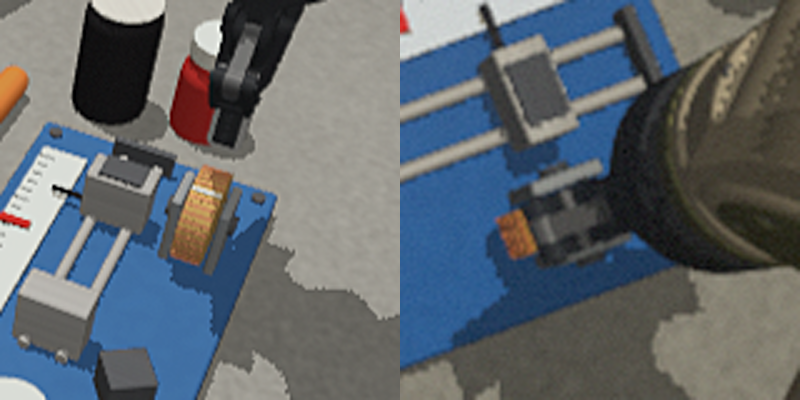

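The left (side) half shows the fingertip at about px (471,188), just beyond and above the wheel's top at about (466,197), so there's no contact yet. I'll check this against the projections.

```bash
python3 - <<'E'
from h import *
s=env.get_state(); p=s["tcp_pos"]; c=dict(np.load("side0.npz"))
for z in(.08,.09,.1,.11): print(z,proj(c,[p[0],p[1],z]))
T=dict(np.load("top0.npz"))
for n,C in(("top",T),("side",c)):
    ctr,x,y,_=gauge(T); w=ctr-.05*x-.05*y
    for th in(-90,-60,-30,0,30,60,90):
        a=np.radians(th); q=w+.032*np.sin(a)*y; print(n,th,proj(C,[*q,.054+.032*np.cos(a)]))
    hsv=cv2.cvtColor(C["color"],cv2.COLOR_RGB2HSV); m=cv2.inRange(hsv,(8,120,60),(22,255,255))
    for k in cv2.findContours(m,0,2)[0]:
        if cv2.contourArea(k)>60:print(cv2.boundingRect(k),k.reshape(-1,2).mean(0))
E
```

```text
0.08 [466.44578241 201.42193894]
0.09 [467.80276278 196.92625963]
0.1 [469.18599051 192.34362275]
0.11 [470.59623458 187.67148069]
top -90 [490.18390445 316.69965202]
top -60 [490.28617417 316.84860812]
top -30 [484.96749727 318.984519  ]
top 0 [475.56621576 322.5626541 ]
top 30 [464.78942778 326.55095754]
top 60 [455.79254234 329.7827624 ]
top 90 [451.05130707 331.37271792]
(449, 319, 22, 18) [459.42857143 327.52380952]
(468, 311, 26, 21) [480.29411765 320.88235294]
(437, 187, 62, 31) [465.68604651 202.55813953]
(306, 109, 13, 14) [312.83333333 117.04166667]
(305, 70, 14, 18) [309.97058824  79.55882353]
side -90 [466.68582662 205.15327291]
side -60 [468.0804909 199.7915123]
side -30 [467.69658971 198.84548675]
side 0 [465.54153628 202.8253026 ]
side 30 [462.16039503 210.80041406]
side 60 [458.52844482 220.49598194]
side 90 [455.71846552 229.04224316]
(448, 196, 25, 39) [460.74025974 214.06493506]
(196, 166, 15, 19) [202.69565217 175.34782609]
(360, 157, 31, 37) [374.11627907 176.6744186 ]
(516, 49, 124, 97) [576.14345992  98.86919831]
```

```bash
python3 - <<'E'
from h import *
c=env.read_camera("side"); a=c["color"][150:225,430:530]
cv2.imwrite("pics/c3.png",cv2.resize(a,(800,600),interpolation=cv2.INTER_NEAREST)[:,:,::-1])
E
```

```text
(no output)
```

View pics/c3.png

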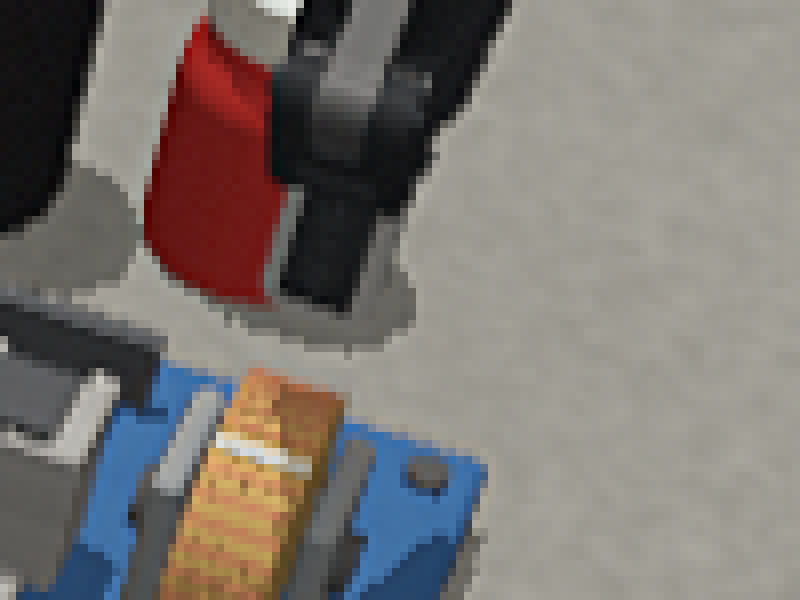

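The tip's lower edge is at px (469.4,188.7). At the TCP's xy that puts it at z≈0.107, so there is still about 20 mm of clearance, more than the stated tip offset allows. I'll centre the finger over the wheel and descend in small guarded steps.

carry_out:
  steps:
    - [-1,0.006,0,0,0,0,0]
    - [-1,0.005,0,0,0,0,0]
    - [-1,0,0,0.002,0,0,0]
    - [-1,0,0,0.002,0,0,0]
    - [-1,0,0,0,0,0,0]

```text
clock: 6.92
tcp_pos: [0.5015, -0.1785, 0.0969]
orientation: [-0.0, 0.578, 0.816, 0.0]
wrist_force: [0.2, 0.3, 0.2]
finger_gap: -0.0002
```

carry_out:
  steps:
    - [-1,0,0,0.0015,0,0,0]
    - [-1,0,0,0,0,0,0]

```text
clock: 7.18
tcp_pos: [0.5015, -0.1786, 0.0955]
orientation: [-0.0, 0.578, 0.816, 0.0]
wrist_force: [-0.2, -0.4, 0.2]
finger_gap: 0.0004
```

carry_out:
  steps:
    - [-1,0,0,0.0015,0,0,0]
    - [-1,0,0,0,0,0,0]

```text
clock: 7.42
tcp_pos: [0.5015, -0.1785, 0.094]
orientation: [-0.0, 0.578, 0.816, 0.0]
wrist_force: [-0.3, 0.2, 0.5]
finger_gap: 0.0003
```

```bash
python3 - <<'E'
from h import *
rel()
c=env.read_camera("side"); a=c["color"][150:225,430:530]
a=cv2.resize(a,(400,300),interpolation=cv2.INTER_NEAREST)
t=env.read_camera("top")["color"][285:360,430:530]; t=cv2.resize(t,(400,300),interpolation=cv2.INTER_NEAREST)
cv2.imwrite("pics/c4.png",np.hstack([a,t])[:,:,::-1])
E
```

```text
t 7.425 tcp [ 0.5015 -0.1785  0.094 ] rel wheel gx,gy 0.0002 0.0001 gap 0.0003 F [-0.34  0.24  0.5 ]
toolx [-0.333  0.943  0.   ] z [-0.  0. -1.] gy [-0.333  0.943]
```

View pics/c4.png

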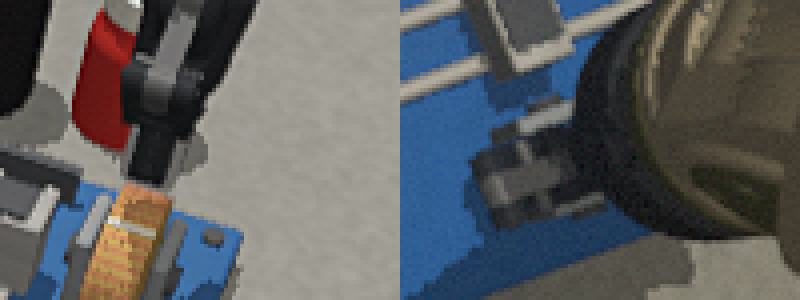

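The side half shows the tip at about row 195, still visually above the wheel's rear edge, with no force yet. I'll continue the guarded descent.

carry_out:
  steps:
    - [-1,0,0,0.002,0,0,0]
    - [-1,0,0,0.002,0,0,0]
    - [-1,0,0,0.002,0,0,0]
    - [-1,0,0,0,0,0,0]

```text
clock: 8.02
tcp_pos: [0.5014, -0.1784, 0.0879]
orientation: [-0.0, 0.578, 0.816, 0.0]
wrist_force: [0.0, -0.3, 0.3]
finger_gap: 0.0002
```

carry_out:
  steps:
    - [-1,0,0,0.0015,0,0,0]
    - [-1,0,0,0.0015,0,0,0]
    - [-1,0,0,0,0,0,0]

```text
clock: 8.4
tcp_pos: [0.5015, -0.1784, 0.085]
orientation: [-0.0, 0.578, 0.816, 0.0]
wrist_force: [0.0, -0.0, 0.4]
finger_gap: -0.0001
```

```bash
python3 - <<'E'
from h import *
rel()
c=env.read_camera("side"); a=c["color"][150:225,430:530]
cv2.imwrite("pics/c5.png",cv2.resize(a,(640,480),interpolation=cv2.INTER_NEAREST)[:,:,::-1])
E
```

```text
t 8.4 tcp [ 0.5015 -0.1784  0.085 ] rel wheel gx,gy 0.0002 0.0002 gap -0.0001 F [ 0.02 -0.02  0.36]
toolx [-0.333  0.943  0.   ] z [-0.  0. -1.] gy [-0.333  0.943]
```

View pics/c5.png

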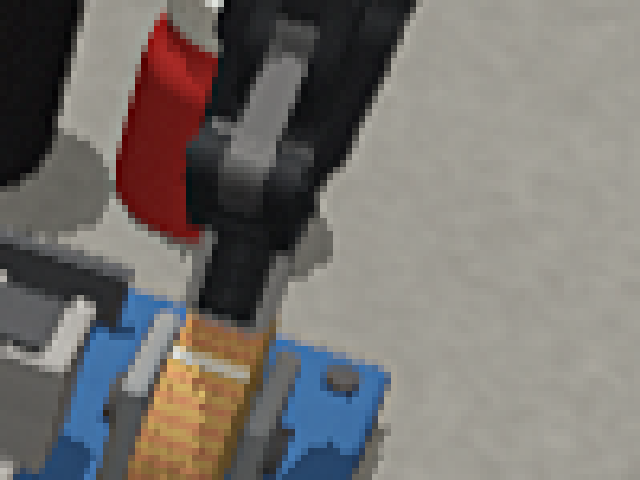

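The light-grey pads are now visible at the sides of the black finger, with their lower edge at about row 201.6 (z≈0.088). Contact should come within about 2–3 mm, so I'll use fine steps.

carry_out:
  steps:
    - [-1,0,0,0.001,0,0,0]
    - [-1,0,0,0.001,0,0,0]
    - [-1,0,0,0,0,0,0]

```text
clock: 8.82
tcp_pos: [0.5015, -0.1785, 0.083]
orientation: [-0.0, 0.578, 0.816, 0.0]
wrist_force: [0.2, -0.4, -0.3]
finger_gap: -0.0002
```

carry_out:
  steps:
    - [-1,0,0,0.001,0,0,0]
    - [-1,0,0,0,0,0,0]

```text
clock: 9.07
tcp_pos: [0.5015, -0.1785, 0.0821]
orientation: [-0.0, 0.578, 0.816, 0.0]
wrist_force: [0.3, 0.5, 0.7]
finger_gap: 0.0002
```

carry_out:
  steps:
    - [-1,0,0,0.001,0,0,0]
    - [-1,0,0,0,0,0,0]

```text
clock: 9.32
tcp_pos: [0.5016, -0.1785, 0.0811]
orientation: [-0.0, 0.578, 0.816, 0.0]
wrist_force: [-0.5, -0.5, -0.4]
finger_gap: 0.0002
```

carry_out:
  steps:
    - [-1,0,0,0.001,0,0,0]
    - [-1,0,0,0,0,0,0]

```text
clock: 9.57
tcp_pos: [0.5016, -0.1784, 0.0801]
orientation: [-0.0, 0.578, 0.816, 0.0]
wrist_force: [0.4, -0.5, 0.2]
finger_gap: 0.0
```

carry_out:
  steps:
    - [-1,0,0,0.001,0,0,0]
    - [-1,0,0,0,0,0,0]

```text
clock: 9.82
tcp_pos: [0.5015, -0.1784, 0.0791]
orientation: [-0.0, 0.578, 0.816, 0.0]
wrist_force: [-0.7, -0.3, -0.8]
finger_gap: 0.0004
```

carry_out:
  steps:
    - [-1,0,0,0.001,0,0,0]
    - [-1,0,0,0,0,0,0]

```text
clock: 10.07
tcp_pos: [0.5015, -0.1785, 0.0781]
orientation: [-0.0, 0.578, 0.816, 0.0]
wrist_force: [-0.0, -0.6, -0.8]
finger_gap: -0.0
```

```bash
python3 - <<'E'
from h import *
rel()
c=env.read_camera("side"); a=c["color"][150:225,430:530]
cv2.imwrite("pics/c6.png",cv2.resize(a,(640,480),interpolation=cv2.INTER_NEAREST)[:,:,::-1])
E
```

```text
t 10.075 tcp [ 0.5015 -0.1785  0.0781] rel wheel gx,gy 0.0002 0.0001 gap -0.0 F [-0.02 -0.58 -0.76]
toolx [-0.333  0.943  0.   ] z [-0.  0. -1.] gy [-0.333  0.943]
```

View pics/c6.png

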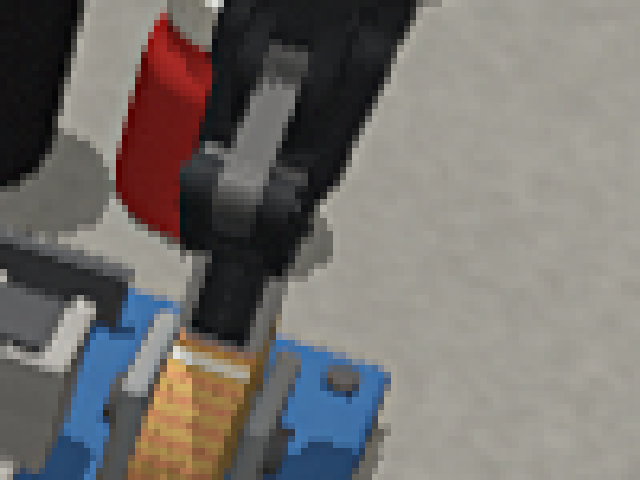

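The pad's lower edge is now at about row 204, right behind the white rib (row 206.5), and there's still no force. I'll continue in 1 mm guarded steps.

carry_out:
  steps:
    - [-1,0,0,0.001,0,0,0]
    - [-1,0,0,0.001,0,0,0]
    - [-1,0,0,0,0,0,0]

```text
clock: 10.5
tcp_pos: [0.5016, -0.1785, 0.0761]
orientation: [-0.0, 0.578, 0.816, 0.0]
wrist_force: [-0.7, 0.0, 0.3]
finger_gap: 0.0003
```

carry_out:
  steps:
    - [-1,0,0,0.001,0,0,0]
    - [-1,0,0,0,0,0,0]

```text
clock: 10.75
tcp_pos: [0.5018, -0.1788, 0.0759]
orientation: [0.0, 0.578, 0.816, -0.0]
wrist_force: [-1.5, -0.1, 4.9]
finger_gap: -0.0002
```

carry_out:
  steps:
    - [-1,0,0,0.001,0,0,0]
    - [-1,0,0,0,0,0,0]

```text
clock: 11.0
tcp_pos: [0.502, -0.1793, 0.0758]
orientation: [0.001, 0.578, 0.816, -0.0]
wrist_force: [-2.9, -0.1, 10.7]
finger_gap: 0.0002
```

Contact: 10.7 N at a TCP height of 0.0758. I'll make a short stroke towards closing and check the pointer.

carry_out:
  steps:
    - [-1,0.003,0,0,0,0,0]
    - [-1,0.004,0,0,0,0,0]
    - [-1,0.004,0,0,0,0,0]
    - [-1,0,0,0,0,0,0]

```text
clock: 11.5
tcp_pos: [0.4981, -0.1684, 0.0752]
orientation: [0.001, 0.578, 0.816, -0.0]
wrist_force: [-3.0, 0.9, 6.5]
finger_gap: 0.0002
```

```bash
cat >> h.py <<'E'
def pointer(c):
    # local gauge frame: sample z=0.03 plane along gauge y near the tip, darkest pixels
    ctr,x,y,_=gauge(dict(np.load("top0.npz"))); g=cv2.cvtColor(c["color"],cv2.COLOR_RGB2GRAY)
    ys=np.arange(-.075,.03,.0005); res=[]
    for lx in(.042,.045,.048,.050):
        uv=np.array([proj(c,[*(ctr+lx*x+v*y),.03]) for v in ys],np.float32)
        I=cv2.remap(g,uv[:,:1].copy(),uv[:,1:].copy(),1)[:,0].astype(float)
        d=np.clip(np.median(I)*.75-I,0,None); i=d.argmax(); k=slice(max(i-8,0),i+9)
        res.append((lx,round(float((d[k]*ys[k]).sum()/(d[k].sum()+1e-9)),4),round(d.max())))
    return res,red(c,ctr,x,y)
E
python3 - <<'E'
from h import *
rel(); print(pointer(dict(np.load("top0.npz"))))
c=env.read_camera("top"); print(pointer(c))
a=c["color"][225:345,380:540]; s=env.read_camera("side")["color"][150:225,430:530]
cv2.imwrite("pics/c7.png",np.hstack([cv2.resize(a,(400,300),interpolation=0),cv2.resize(s,(400,300),interpolation=0)])[:,:,::-1])
E
```

```text
t 11.5 tcp [ 0.4981 -0.1684  0.0752] rel wheel gx,gy 0.0004 0.0108 gap 0.0002 F [-3.01  0.89  6.5 ]
toolx [-0.333  0.943 -0.001] z [ 0.001 -0.001 -1.   ] gy [-0.333  0.943]
([(0.042, -0.0549, 19), (0.045, -0.0553, 77), (0.048, -0.0553, 112), (0.05, -0.0552, 109)], [(52, np.float64(417.8), np.float64(262.8), np.float64(0.06826025396509783), np.float64(-0.015669292845011017))])
([(0.042, -0.0496, 20), (0.045, -0.05, 83), (0.048, -0.0502, 120), (0.05, -0.05, 110)], [(52, np.float64(417.8), np.float64(262.8), np.float64(0.06826025396509783), np.float64(-0.015669292845011017))])
```

View pics/c7.png

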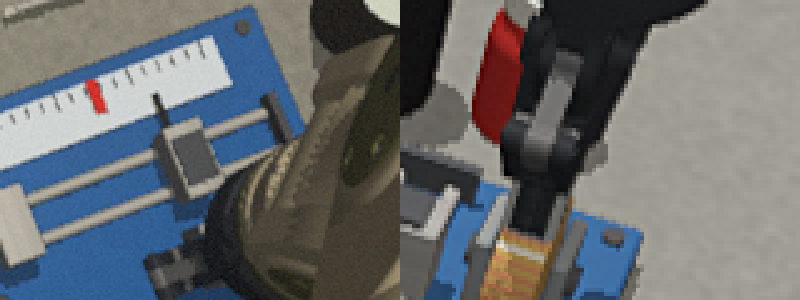

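The pointer moved from -55.3 to -50.1 mm for an 11 mm stroke, which is exactly the gear ratio, so there was no slip. The mark is at -15.7 mm, so 34.4 mm of jaw (about 73 mm of rim) remain. I'll lift, go back and make a 25 mm stroke.

carry_out:
  steps:
    - [-1,0,0,-0.01,0,0,0]
    - [-1,-0.012,0,0,0,0,0]
    - [-1,-0.012,0,0,0,0,0]
    - [-1,0,0,0,0,0,0]
    - [-1,0,0,0.006,0,0,0]
    - [-1,0,0,0.003,0,0,0]
    - [-1,0,0,0.001,0,0,0]
    - [-1,0,0,0,0,0,0]

```text
clock: 12.6
tcp_pos: [0.5059, -0.1915, 0.075]
orientation: [0.001, 0.578, 0.816, -0.001]
wrist_force: [-2.5, -2.5, 6.1]
finger_gap: 0.0001
```

carry_out:
  steps:
    - [-1,0.004,0,0,0,0,0]
    - [-1,0.004,0,0,0,0,0]
    - [-1,0.004,0,0,0,0,0]
    - [-1,0.004,0,0,0,0,0]
    - [-1,0.004,0,0,0,0,0]
    - [-1,0.004,0,0,0,0,0]
    - [-1,0,0,0,0,0,0]

```text
clock: 13.48
tcp_pos: [0.4977, -0.168, 0.075]
orientation: [0.0, 0.577, 0.816, -0.0]
wrist_force: [-2.6, 0.2, 8.3]
finger_gap: 0.0
```

```bash
python3 - <<'E'
from h import *
rel(); print(pointer(env.read_camera("top"))[0])
E
```

```text
t 13.475 tcp [ 0.4977 -0.168   0.075 ] rel wheel gx,gy 0.0001 0.0113 gap 0.0 F [-2.59  0.21  8.29]
toolx [-0.333  0.943 -0.001] z [ 0.    -0.001 -1.   ] gy [-0.333  0.943]
[(0.042, -0.0383, 17), (0.045, -0.0389, 82), (0.048, -0.0387, 111), (0.05, -0.0389, 118)]
```

That stroke gave 11.3 mm, with 23.1 mm remaining. I'll repeat it.

carry_out:
  steps:
    - [-1,0,0,-0.01,0,0,0]
    - [-1,-0.012,0,0,0,0,0]
    - [-1,-0.012,0,0,0,0,0]
    - [-1,0,0,0,0,0,0]
    - [-1,0,0,0.006,0,0,0]
    - [-1,0,0,0.003,0,0,0]
    - [-1,0,0,0.001,0,0,0]
    - [-1,0,0,0,0,0,0]

```text
clock: 14.52
tcp_pos: [0.5059, -0.1915, 0.075]
orientation: [0.001, 0.578, 0.816, -0.001]
wrist_force: [-2.1, -2.0, 7.6]
finger_gap: -0.0001
```

carry_out:
  steps:
    - [-1,0.004,0,0,0,0,0]
    - [-1,0.004,0,0,0,0,0]
    - [-1,0.004,0,0,0,0,0]
    - [-1,0.004,0,0,0,0,0]
    - [-1,0.004,0,0,0,0,0]
    - [-1,0.004,0,0,0,0,0]
    - [-1,0,0,0,0,0,0]

```text
clock: 15.4
tcp_pos: [0.4976, -0.1679, 0.075]
orientation: [0.0, 0.577, 0.816, -0.0]
wrist_force: [-3.3, 0.5, 8.4]
finger_gap: -0.0001
```

```bash
python3 - <<'E'
from h import *
rel(); print(pointer(env.read_camera("top"))[0])
E
```

```text
t 15.4 tcp [ 0.4976 -0.1679  0.075 ] rel wheel gx,gy 0.0001 0.0114 gap -0.0001 F [-3.28  0.48  8.44]
toolx [-0.333  0.943 -0.001] z [ 0.    -0.001 -1.   ] gy [-0.333  0.943]
[(0.042, -0.0273, 14), (0.045, -0.0272, 82), (0.048, -0.0277, 111), (0.05, -0.0278, 110)]
```

carry_out:
  steps:
    - [-1,0,0,-0.01,0,0,0]
    - [-1,-0.012,0,0,0,0,0]
    - [-1,-0.012,0,0,0,0,0]
    - [-1,0,0,0,0,0,0]
    - [-1,0,0,0.006,0,0,0]
    - [-1,0,0,0.003,0,0,0]
    - [-1,0,0,0.001,0,0,0]
    - [-1,0,0,0,0,0,0]

```text
clock: 16.45
tcp_pos: [0.506, -0.1915, 0.075]
orientation: [0.001, 0.578, 0.816, -0.001]
wrist_force: [-2.8, -1.7, 6.8]
finger_gap: 0.0001
```

carry_out:
  steps:
    - [-1,0.004,0,0,0,0,0]
    - [-1,0.004,0,0,0,0,0]
    - [-1,0.004,0,0,0,0,0]
    - [-1,0.004,0,0,0,0,0]
    - [-1,0.004,0,0,0,0,0]
    - [-1,0.004,0,0,0,0,0]
    - [-1,0.001,0,0,0,0,0]
    - [-1,0,0,0,0,0,0]

```text
clock: 17.45
tcp_pos: [0.4973, -0.167, 0.0748]
orientation: [0.0, 0.577, 0.816, -0.0]
wrist_force: [-2.8, -0.4, 7.4]
finger_gap: -0.0
```

```bash
python3 - <<'E'
from h import *
rel(); c=env.read_camera("top"); print(pointer(c))
a=c["color"][235:295,380:460]
cv2.imwrite("pics/c8.png",cv2.resize(a,(800,600),interpolation=0)[:,:,::-1])
E
```

```text
t 17.45 tcp [ 0.4973 -0.167   0.0748] rel wheel gx,gy 0.0001 0.0123 gap -0.0 F [-2.79 -0.37  7.42]
toolx [-0.333  0.943 -0.001] z [ 0.    -0.001 -1.   ] gy [-0.333  0.943]
([(0.042, -0.0155, 17), (0.045, -0.016, 78), (0.048, -0.0156, 115), (0.05, -0.0157, 112)], [(53, np.float64(417.9), np.float64(262.9), np.float64(0.06805068562333921), np.float64(-0.01568745382272967))])
```

View pics/c8.png

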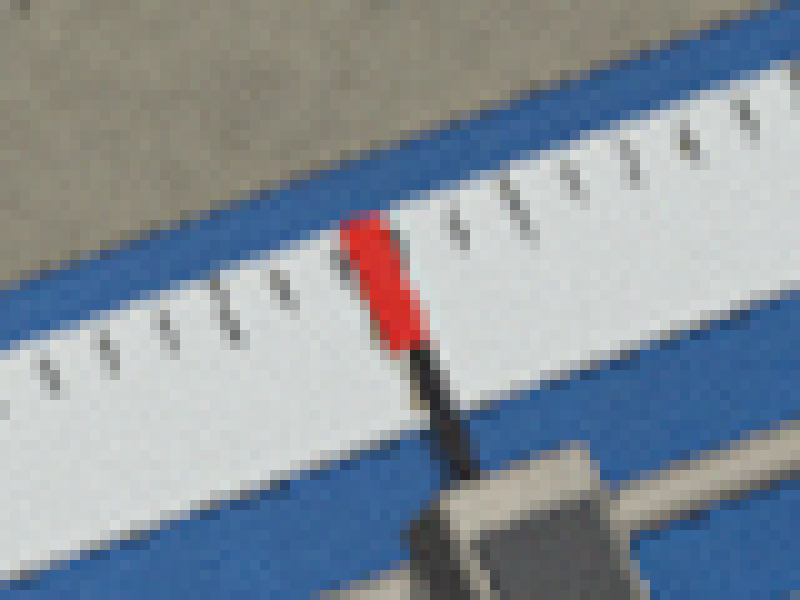

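The pointer meets the red mark's near end, with its tip at crop (422,350) against the mark's axis at about (412,350). It is short of centre by 1.5 mm at most. I'll nudge the wheel 1.5 mm of rim (0.7 mm of jaw), then lift clear.

carry_out:
  steps:
    - [-1,0.0015,0,0,0,0,0]
    - [-1,0,0,0,0,0,0]
    - [-1,0,0,-0.01,0,0,0]
    - [-1,0,0,-0.03,0,0,0]
    - [-1,0,0,-0.04,0,0,0]
    - [-1,0,0,-0.04,0,0,0]
    - [-1,0,0,0,0,0,0]
    - [-1,0,0,0,0,0,0]

```text
clock: 18.5
tcp_pos: [0.497, -0.1656, 0.1939]
orientation: [-0.0, 0.578, 0.816, 0.0]
wrist_force: [-0.2, -0.2, 0.1]
finger_gap: -0.0006
```

```bash
python3 - <<'E'
from h import *
rel(); c=env.read_camera("top"); print(pointer(c)); save(c,"c9.png")
E
```

```text
t 18.5 tcp [ 0.497  -0.1656  0.1939] rel wheel gx,gy 0.0002 0.0138 gap -0.0006 F [-0.2  -0.18  0.07]
toolx [-0.333  0.943  0.   ] z [-0.  0. -1.] gy [-0.333  0.943]
([(0.042, -0.0146, 16), (0.045, -0.0149, 77), (0.048, -0.0148, 110), (0.05, -0.0149, 114)], [(53, np.float64(417.9), np.float64(262.9), np.float64(0.06805068562333921), np.float64(-0.01568745382272967))])
```

View pics/c9.png

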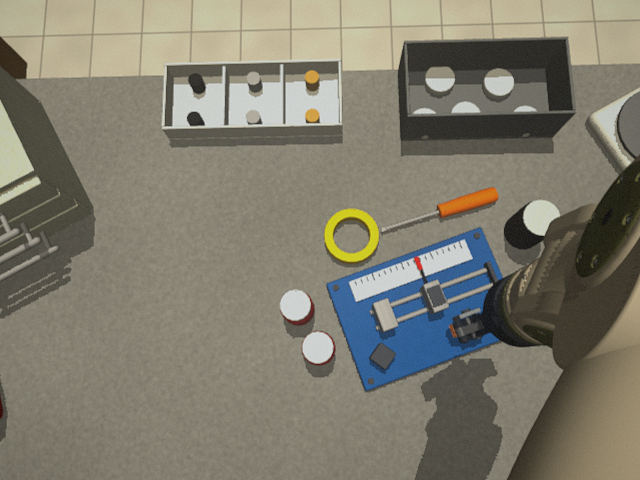

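The pointer (-14.9 mm) is in line with the mark (-15.7 mm). The near jars, block, reel, screwdriver and can are where they were, and the hand is clear with no force, so I'm handing in.

```bash
python3 -c "
from workcell import env
env.hand_in()"
```

```text
the job is handed in; nothing more can be done
```

The gauge is set: the pointer ended about 0.8 mm past the red mark's centre, inside the ±3.5 mm allowed. I rolled the wheel with the shut fingertips in four strokes and a small final nudge, pressing with about 6–11 N. I then lifted clear and handed in at about 18.5 s.

- **Pointer:** the last top-camera measurement put the pointer at -14.9 mm and the mark at -15.7 mm along the gauge's y. By eye, before the nudge, the pointer looked up to about 1.5 mm short while the script read it as level. The two disagreed by about a millimetre, and both were within tolerance.
- **Hand and bystanders:** the wrist force was about zero after lifting. In the last picture the two near jars, block, reel, screwdriver and can looked unmoved. I compared their positions by eye only. The jar beside the can was hidden behind the arm in that picture, so its final position was not checked.
- **Contact height:** the fingers touched the wheel at a TCP height of 0.076 m, not the 0.105 m the stated fingertip offset implied. I found contact by guarded descent instead and did not find out why the heights differ.
- **Gauge position:** the side camera put the gauge about 5 mm off the top camera's result, probably because jars hid part of the plate. I used the top camera, and it matched the wheel and the gear ratio.

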